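# Lock the swing clamp with its red key

## Task

Take the red-handled key out of the wooden rack, set its flat blade into the slot of the swing clamp so that it drops fully home, and with the key turn the clamp clockwise (seen from above) as far as it goes, so that the yellow arm lies across the dark profile. Then let go and leave the key in the slot; leave the blue key standing in the rack.

Things in the scene. Friction and masses are not known exactly. Their poses are not given: they have to be found in the camera images.
- key_red: Red-handled T-key upright in a well of a wooden rack. Origin: centre of the underside of its collar (44 mm across, 6 thick), on the rack's top 34 mm up; z up. Grip bar: 64 mm along x, 16 thick along y, 20 to 54 mm above origin. Below: flat blade, 28 along x, 8 along y, 24 deep, rounded end. Same turned half round. 0.12 kg. The other key is 110 mm off along x.
- key_blue: Blue-handled T-key in the other well (which is which varies). Same bar, collar and origin, but a square shank 20 x 20 mm that does not fit the clamp's slot.
- slot (a point): Centre of the slot's mouth, on top of the clamp's steel hub (62 mm across), 44 mm above the table; x along the slot now, z up on the turning axis. Slot 36 mm long, 13 wide, 31 deep: the blade has 2.5 mm room each side and 10 degrees of play. Seated, the key's collar lies on the hub, its origin on this point. Same turned half round.
- spindle (a joint): Angle of hub, slot and yellow arm, rad: 0 open, grows clockwise seen from above, stop at 1.2 (arm straight across the dark profile). Starts at 0 to 0.3; turns stiffly (0.1 N m) and stays where left. The key must turn up to 0.2 rad further because of its play.
- swing_tip (a point): Top of the round end of the yellow arm, which turns with the hub, 88 mm from the hub's axis and 5 mm below the hub's top. The arm is 22 mm wide, a red ring round the hub marks it. Clamp base: aluminium plate 150 x 140 x 12 mm fixed to the table, a dark U profile along its fence.

How it is judged:
On the way, in this order (a step that is already met when the one before it is completed fails the run):
1. the red key's blade is in the slot while the clamp is still open (horizontal distance between key_red and slot below 0.01 m and z of key_red in the frame of slot below 0.012 m and angle between key_red's own z axis and vertical below 0.2 rad and value of joint spindle below 0.7 rad), for 0.2 s.
2. the clamp is turned shut with the key, which is still in the slot and in the fingers (value of joint spindle above 0.95 rad and horizontal distance between key_red and slot below 0.01 m and z of key_red in the frame of slot below 0.012 m and contact force between the fingers and key_red above 0.5 N), for 0.1 s.
At the end, for the whole second after the job is handed in: The clamp is turned to at least 0.95 rad of its 1.2 (arm across the profile); the red key stands upright (within 10 degrees) in the slot, its collar within 5 mm of the hub's top and within 10 mm of its centre, released and at rest; the blue key stands within 30 mm of where it was (value of joint spindle above 0.95 rad and horizontal distance between key_red and slot below 0.01 m and z of key_red in the frame of slot below 0.005 m and angle between key_red's own z axis and vertical below 0.17 rad and linear speed of key_red below 0.02 m/s and distance of key_blue from where it was at the start of the episode below 0.03 m and angle between key_blue's own z axis and vertical below 0.2 rad); the robot touches nothing.
It fails at once if the blue key is pulled out or knocked over (distance of key_blue from where it was at the start of the episode above 0.03 m or angle between key_blue's own z axis and vertical above 0.4 rad).
It also fails if it takes over 48 s, if anything falls off the work surface, if the arm or the gripper's body presses on something with over 40 N, if the wrist force passes 120 N, or if a joint passes its speed limit or range.

## Robot

A 6-joint arm with a two-finger parallel gripper is mounted at the origin on a cart in front of the work surface, level with it; the furniture and walls round the work are solid. World frame = base frame: x ahead of the robot, y to its left, z up, the work surface at z = 0. Lengths are in m, angles in rad, forces in N, time in s.
With the tool pointing down it reaches from about 0.15 to 0.775 m from the base axis. Payload 6.1 kg.
Tool frame: the origin (TCP) lies midway between the tips of the shut fingers; the grasp point (between the pads) lies 19 mm behind it (r.grip_depth is the distance from the TCP to the grasp point, in m); z points along the fingers, y is the direction in which the jaws open and shut (so a half turn about z gives the same grasp; the last joint's range is limited). The gripper opens to 85 mm and grips with 20 to 120 N. Pads are 22 mm wide; open, the fingers measure 114 mm over their backs; the gripper's body (76 mm by 85 mm) begins 54 mm behind the grasp point. The pads swing forward as they close: fully open they stand 13 mm farther back than shut.
Start: joints at [1.238, 0.126, -0.04, 1.405, 0, 1.571], TCP at [0.172, 0.496, 0.231] pointing down, gripper open.
Joint ranges: [-2.72, 2.72], [-0.95, 1.95], [-1.27, 1.35], [-1.78, 2.02], [-1.46, 1.47], [-3.14, 3.14]. Speed limits (rad/s): [2.39, 2.39, 3.01, 3.14, 3.14, 3.14].

## Interface

Orientations are given as a rotation vector (axis times angle).
In Python, from bench import r, vision gives the robot as it stands.
- The arm moves only by the shell command python3 -m crank 'ROWS' [FORCE]. ROWS is JSON, a list of rows, each a list of 7 numbers: the turn, a rotation vector about the tool's x, y, z in degrees, then the shift along the tool's x, y, z in mm, then the opening, from 0 (shut) to 1 (fully open). A call has 1 to 8 rows; each row is the pose to reach, as a shift and turn from the pose measured when the call began, along the tool's axes at that moment; what a row does not reach only later rows make up. A row lasts 1/10 s, in which the tool goes at most 50 mm and 8.59 degrees, less where a joint would pass 70% of its speed; a pose out of reach is approached as far as the arm can. A call with a gripper value outside its range is refused whole. The fingers move at their own pace and stop on an object; FORCE is the grip in N (left out, the last holds). Time passes only in rows, so rows that repeat a pose let the fingers close. It gives the time, the measured TCP pose, the force and the opening at its end, in the units of the state.
- r.get_obs(): the state, without advancing time (a new reading comes with each control period).
- vision.capture(name): name is "scene" or "side" or "wrist"; returns the picture (400x640x3 uint8, blue, green, red); there is no depth.
- vision.camera_model(name): a dict with "mtx" (3x3 intrinsics, pixels), "dist_coeffs" ([k1, k2, p1, p2, k3] as OpenCV has them; the pictures are not rectified), "extrinsics" (4x4, takes a point from world to camera coordinates). Camera axes: x right, y down, z forward; pixel columns grow to the right and rows downward; lengths in m; the calibration is good to about 2 mm. A picture is of the moment at which its call begins: read the wrist's pose just before it. camera_model takes no time and is no camera call; for the wrist camera it gives the pose at the moment of the call.
- r.sign_off(): hands the job in, once; it reports no verdict.
The state is a dict: "t": time; "joint_positions": joint angles; "joint_velocities": joint speeds; "tau": joint torques, N m; "position": TCP position; "tcp_rot": TCP orientation; "contact_force": force on the tool from outside, world axes, zero at the start; "ft_torque": the same for the moment, N m; "opening": finger opening in m.
Only numpy, scipy, OpenCV 4.12 (cv2) and the standard library are available. Lean on these libraries where they do the work, as an engineer would, in place of code of your own. Each camera call takes 0.05 s, during which the arm holds its last target. There are 200 camera calls.

## Working session

There is one attempt and no reset: what is moved stays moved. The work goes in short steps, Python scripts to look and compute and a shell command to move; the robot and the scene stay as the last step left them, time stands still between calls to the robot, and variables do not carry over. Pictures are saved under pics/ and viewed, about 8 in all and at most 12, crops included, and the job is handed in when it is done.

```bash
ls; mkdir -p pics; python3 - <<'E'
from bench import r, vision
import cv2
print(r.get_obs())
for n in("scene","side"):
    im=vision.capture(n); cv2.imwrite(f"pics/{n}0.png",im); m=vision.camera_model(n); print(n,m)
E
```

```text
pics
{'t': 0.0, 'joint_positions': array([ 1.23800752e+00,  1.26362496e-01, -4.06399449e-02,  1.40540959e+00,
       -1.02982822e-05,  1.57077332e+00]), 'joint_velocities': array([-0.00026456, -0.00090965, -0.00073871, -0.00185654, -0.0001824 ,
       -0.00186281]), 'tau': array([-2.48137578e-03, -4.35909104e+01,  3.52927887e+01,  1.72577816e-02,
       -9.62996091e-05,  4.07269695e-06]), 'position': array([0.17137011, 0.49579037, 0.23052304]), 'tcp_rot': array([-5.20256106e-01, -3.09795321e+00,  2.50535285e-03]), 'contact_force': array([-0.30975432, -0.57571992,  0.64483737]), 'ft_torque': array([ 0.00988029, -0.07394372,  0.06362697]), 'opening': 0.08564139207316078}
scene {'mtx': array([[492.32634765,   0.        , 315.05378638],
       [  0.        , 492.32634765, 197.88950284],
       [  0.        ,   0.        ,   1.        ]]), 'dist_coeffs': array([-0.07822572,  0.        ,  0.        ,  0.        ,  0.        ]), 'extrinsics': array([[ 0.87125843, -0.49081449,  0.00314446, -0.48521969],
       [-0.2132452 , -0.38429219, -0.89824607,  0.16128208],
       [ 0.44208057,  0.78193392, -0.43948164,  0.77166811],
       [ 0.        ,  0.        ,  0.        ,  1.        ]])}
side {'mtx': array([[363.79629876,   0.        , 323.8690695 ],
       [  0.        , 363.79629876, 200.63022646],
       [  0.        ,   0.        ,   1.        ]]), 'dist_coeffs': array([0.02837583, 0.        , 0.        , 0.        , 0.        ]), 'extrinsics': array([[-0.96669983, -0.25467836,  0.02510735,  0.46802064],
       [-0.13337124,  0.4176414 , -0.89877014,  0.12757322],
       [ 0.21841144, -0.87218954, -0.43770064,  0.72380893],
       [ 0.        ,  0.        ,  0.        ,  1.        ]])}
```

```bash
python3 -c "
import cv2,numpy as np
a=cv2.imread('pics/scene0.png');b=cv2.imread('pics/side0.png')
cv2.imwrite('pics/both0.png',cv2.resize(np.vstack([a,b]),(480,600)))"
```

```text
(no output)
```

View pics/scene0.png

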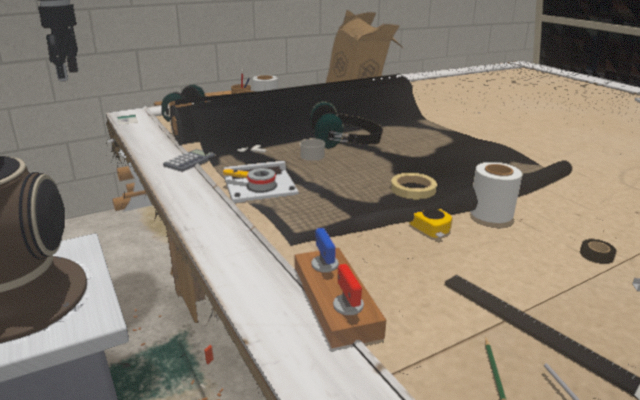

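View pics/side0.png

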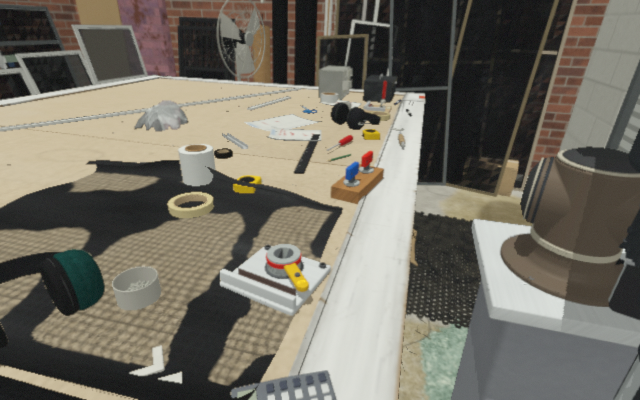

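The scene view shows the red bar at about (349,287), the blue at (325,247) and the hub at (262,180). The side view shows red at (367,160), blue at (352,173) and the hub at (284,255).

```bash
cat > h.py <<'E'
from bench import r, vision
import cv2, numpy as np
from scipy.spatial.transform import Rotation as R
def ray(m,uv):
    E=m["extrinsics"]; p=cv2.undistortPoints(np.array([[uv]],float),m["mtx"],m["dist_coeffs"])[0,0]
    return -E[:3,:3].T@E[:3,3], E[:3,:3].T@np.r_[p,1]
def plane(m,uv,z):
    o,d=ray(m,uv); return o+d*(z-o[2])/d[2]
def tri(m1,a,m2,b):
    A=np.zeros((3,3));v=np.zeros(3)
    for m,p in((m1,a),(m2,b)):
        o,d=ray(m,p);d/=np.linalg.norm(d);P=np.eye(3)-np.outer(d,d);A+=P;v+=P@o
    return np.linalg.solve(A,v)
def mask(im,col):
    h,s,v=cv2.split(cv2.cvtColor(im,cv2.COLOR_BGR2HSV))
    k={'red':((h<8)|(h>172))&(s>150)&(v>90),'blue':(h>100)&(h<130)&(s>130)&(v>60),'yellow':(h>18)&(h<32)&(s>150)&(v>120)}[col]
    return k.astype(np.uint8)
def blobs(im,col,amin=40):
    n,l,st,c=cv2.connectedComponentsWithStats(mask(im,col))
    return [(np.round(c[i],1),st[i].tolist()) for i in range(1,n) if st[i][4]>amin]
def grab(n):
    m=vision.camera_model(n); return vision.capture(n),m
E
python3 - <<'E'
from h import *
S,D=vision.camera_model("scene"),vision.camera_model("side")
a,b=cv2.imread('pics/scene0.png'),cv2.imread('pics/side0.png')
for c in('red','blue','yellow'):
    print(c,[(x.tolist(),s) for x,s in blobs(a,c)],[(x.tolist(),s) for x,s in blobs(b,c)])
print('red',tri(S,(349,287),D,(367,160)),'blue',tri(S,(325,247),D,(352,173)))
print('hub',plane(S,(262,174),.044),plane(D,(284,253),.044))
print('tip',plane(S,(229,173),.039),plane(D,(302,285),.039))
E
```

```text
red [([261.5, 181.0], [249, 178, 25, 6, 49]), ([349.4, 284.0], [338, 264, 24, 42, 611]), ([208.3, 353.8], [205, 346, 7, 17, 73])] [([383.9, 88.9], [382, 81, 5, 17, 59]), ([345.8, 139.7], [340, 135, 13, 10, 69]), ([366.6, 158.6], [361, 151, 12, 16, 122]), ([274.8, 264.8], [267, 259, 17, 10, 62])]
blue [([325.7, 242.9], [316, 228, 18, 35, 281])] [([351.6, 170.7], [346, 162, 12, 18, 149])]
yellow [([235.4, 172.7], [223, 169, 25, 8, 129]), ([431.9, 223.3], [410, 209, 42, 29, 667])] [([371.0, 134.9], [363, 129, 17, 11, 139]), ([252.8, 179.1], [237, 175, 24, 9, 90]), ([242.8, 188.6], [233, 184, 22, 9, 147]), ([296.1, 277.0], [284, 263, 24, 28, 335])]
red [ 0.43782311 -0.3076852   0.06606797] blue [ 0.4620072  -0.19761856  0.06483707]
hub [0.51547797 0.17167306 0.044     ] [0.5125559  0.18001372 0.044     ]
tip [0.45580041 0.22489315 0.039     ] [0.45578336 0.25009238 0.039     ]
```

```bash
cat >> h.py <<'E'
def goto(pos,yaw=None,dx=None):
    """print row (deg, mm) to reach TCP pos with tool y (jaw) along world yaw deg, tool down"""
    o=r.get_obs(); T=R.from_rotvec(o["tcp_rot"]).as_matrix(); y0=np.degrees(np.arctan2(T[1,1],T[0,1]))
    if yaw is None: yaw=y0
    a=np.radians(yaw); y=np.array([np.cos(a),np.sin(a),0]); z=np.array([0,0,-1.]); G=np.c_[np.cross(y,z),y,z]
    rv=np.degrees(R.from_matrix(T.T@G).as_rotvec()); s=T.T@(np.array(pos)-o["position"])*1000
    print("t",round(o["t"],2),"pos",o["position"].round(4),"yaw",y0.round(1),"j",o["joint_positions"].round(2),"F",o["contact_force"].round(1),"open",round(o["opening"],4))
    print("ROW",rv.round(2).tolist(),s.round(1).tolist())
E
python3 - <<'E'
from h import *
goto((.46,.15,.25),80)
E
```

```text
t 0.1 pos [0.1714 0.4958 0.2306] yaw 70.9 j [ 1.24  0.13 -0.04  1.41 -0.    1.57] F [-0.2 -0.8  0.6] open 0.0855
ROW [-0.09, -0.01, -9.07] [-385.8, -232.6, -19.1]
```

```bash
python3 -m crank '[[0,0,50,-386,-233,-19,1],[0,0,50,-386,-233,-19,1],[0,0,50,-386,-233,-19,1],[0,0,50,-386,-233,-19,1],[0,0,50,-386,-233,-19,1],[0,0,50,-386,-233,-19,1],[0,0,50,-386,-233,-19,1],[0,0,50,-386,-233,-19,1]]' 30
python3 - <<'E'
from h import *
goto((.46,.15,.25),20)
im,m=grab("wrist"); cv2.imwrite("pics/w1.png",im); np.savez("pics/w1.npz",**m)
print(plane(m,(320,200),.044),plane(m,(320,50),.044))
E
```

```text
t: 0.9
position: [0.428, 0.1871, 0.2478]
tcp_rot: [1.781, 2.588, -0.002]
contact_force: [0.8, 1.5, -0.1]
opening: 0.0854
t 0.9 pos [0.428  0.1871 0.2478] yaw 20.9 j [ 0.41  0.02 -0.12  1.43 -0.    1.62] F [ 0.8  1.5 -0.1] open 0.0854
ROW [-0.06, 0.06, 0.93] [-46.1, 16.6, -2.2]
[0.44121643 0.15895751 0.044     ] [0.38324999 0.30994232 0.044     ]
```

View pics/w1.png

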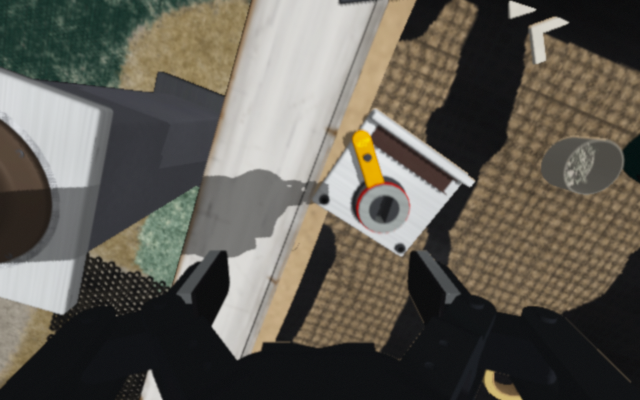

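The wrist view shows the hub near (384,206) and the arm tip near (361,140). The slot needs an enlargement.

```bash
python3 - <<'E'
from h import *
im=cv2.imread("pics/w1.png"); c=im[120:260,300:480]
cv2.imwrite("pics/w1c.png",cv2.resize(c,None,fx=4,fy=4,interpolation=cv2.INTER_CUBIC))
m=dict(np.load("pics/w1.npz"))
print(plane(m,(384,206),.044),plane(m,(361,140),.039))
E
```

```text
[0.51532559 0.17924076 0.044     ] [0.45983795 0.24071679 0.039     ]
```

View pics/w1c.png

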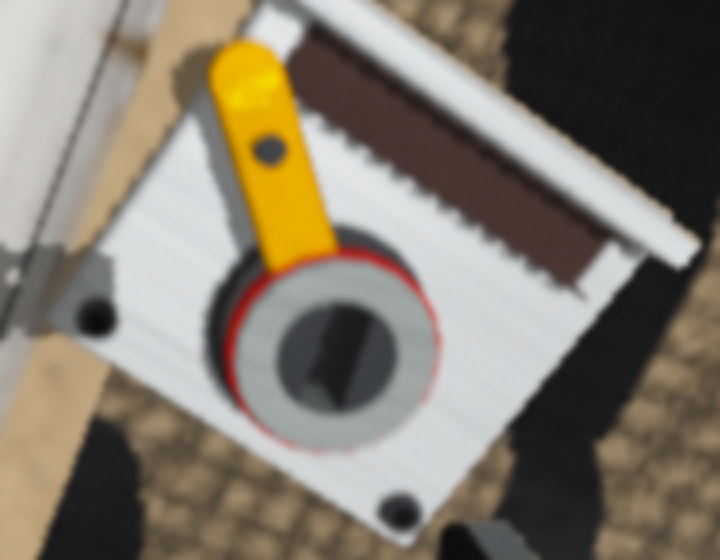

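```bash
python3 - <<'E'
from h import *
m=vision.camera_model("wrist");E=m["extrinsics"];print("cam",-E[:3,:3].T@E[:3,3],"fwd",E[2,:3])
goto((.58,.10,.18),20)
goto((.46,-.10,.2),-12.5)
E
```

```text
cam [0.40654046 0.24959057 0.38849354] fwd [ 0.10231465 -0.26947302 -0.95755731]
t 0.95 pos [0.4321 0.1821 0.2477] yaw 20.6 j [ 0.4   0.02 -0.12  1.43 -0.01  1.61] F [ 2.2 -2.5  0.5] open 0.0851
ROW [0.01, 0.32, 0.57] [-128.5, 109.6, 68.4]
t 0.95 pos [0.4321 0.1821 0.2477] yaw 20.6 j [ 0.4   0.02 -0.12  1.43 -0.01  1.61] F [ 2.2 -2.5  0.5] open 0.0851
ROW [0.1, 0.31, 33.07] [-273.7, -73.0, 49.2]
```

```bash
python3 - <<'E'
from h import *
goto((.515,.179,.12),20)
E
```

```text
t 0.95 pos [0.4321 0.1821 0.2477] yaw 20.6 j [ 0.4   0.02 -0.12  1.43 -0.01  1.61] F [ 2.2 -2.5  0.5] open 0.0851
ROW [0.01, 0.32, 0.57] [-31.3, 76.5, 127.8]
```

```bash
python3 -m crank '[[0,0,0,-31,76,128,1],[0,0,0,-31,76,128,1],[0,0,0,-31,76,128,1],[0,0,0,-31,76,128,1],[0,0,0,-31,76,128,1],[0,0,0,-31,76,128,1]]'
python3 - <<'E'
from h import *
im,m=grab("wrist"); cv2.imwrite("pics/w2.png",im); np.savez("pics/w2.npz",**m)
p=m["extrinsics"]@np.array([.515,.179,.044,1]); u=m["mtx"]@p[:3]/p[2]; print(u)
x,y=int(u[0]),int(u[1]); x0,y0=max(x-100,0),max(y-70,0); print(x0,y0)
c=im[y0:y0+140,x0:x0+200]; cv2.imwrite("pics/w2c.png",cv2.resize(c,None,fx=4,fy=4,interpolation=cv2.INTER_CUBIC))
goto((.46,-.10,.2),-12.5)
E
```

```text
t: 1.55
position: [0.5143, 0.1795, 0.1211]
tcp_rot: [1.786, 2.579, -0.004]
contact_force: [0.0, 0.6, 0.7]
opening: 0.0851
[318.57028845 208.80570383   1.        ]
218 138
t 1.6 pos [0.5145 0.1797 0.1217] yaw 20.6 j [ 0.34  0.18 -0.21  1.17 -0.01  1.55] F [-0.1  0.2  0.8] open 0.0853
ROW [0.22, 0.26, 33.11] [-243.0, -149.3, -77.3]
```

View pics/w2c.png

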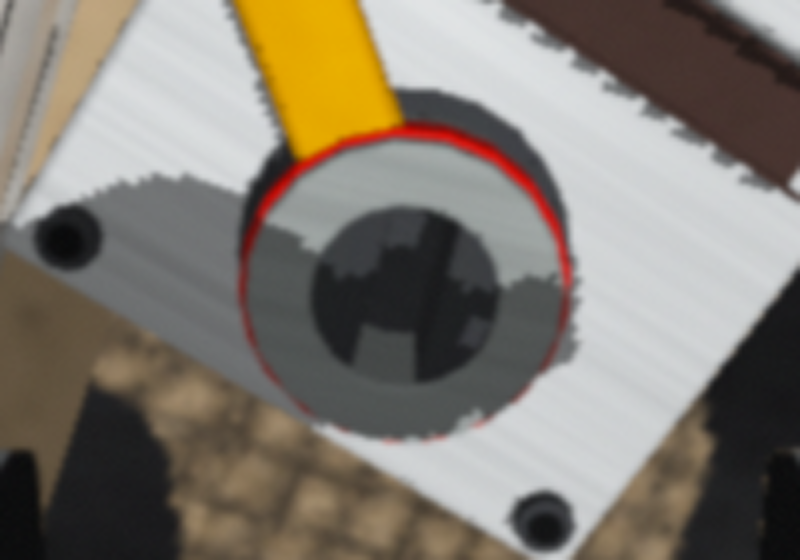

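The hub centre is at about (319.5,210.5). The slot shows as a darker band, partly in shadow, so I'll stretch the contrast.

```bash
python3 - <<'E'
from h import *
im=cv2.imread("pics/w2.png"); m=dict(np.load("pics/w2.npz"))
c=im[180:245,285:355].astype(float).mean(2); g=np.clip((c-10)*2.6,0,255).astype(np.uint8)
cv2.imwrite("pics/w2d.png",cv2.resize(g,None,fx=8,fy=8,interpolation=cv2.INTER_CUBIC))
print(plane(m,(319.5,210.5),.044))
# red ring-free: fit hub from red mask outer contour at z~.04
k=mask(im,'red'); k[:, :260]=0; k[:,380:]=0; ys,xs=np.nonzero(k); e=cv2.fitEllipse(np.c_[xs,ys].astype(np.float32)); print(e, plane(m,e[0],.040))
E
```

```text
[0.51613859 0.17797763 0.044     ]
((318.2430114746094, 209.03443908691406), (77.29955291748047, 81.87293243408203), 71.65367889404297) [0.51531312 0.17749144 0.04      ]
```

View pics/w2d.png

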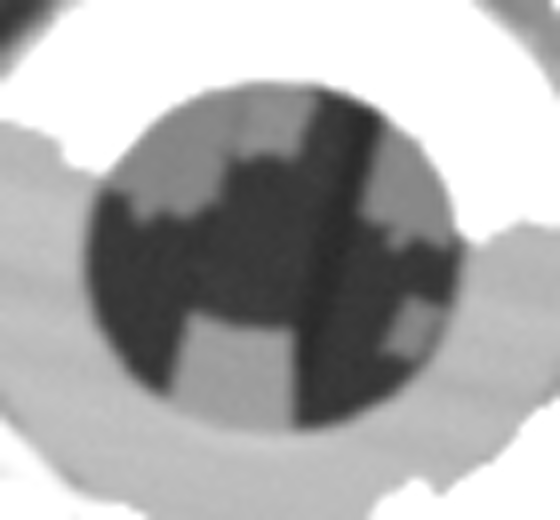

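```bash
python3 - <<'E'
from h import *
m=dict(np.load("pics/w2.npz")); P=lambda u,v:plane(m,(u,v),.044)
for a,b in(((332.5,195),(322.5,233.1)),((315.6,194.4),(306,230))):
    A,B=P(*a),P(*b); d=A-B; print(np.degrees(np.arctan2(d[1],d[0])),A.round(4),B.round(4))
print(P(319.4,211.7),P(319.5,210.5))
goto((.43,-.22,.2),-12.5)
E
```

```text
97.12418494791633 [0.5209 0.1928 0.044 ] [0.5249 0.1614 0.044 ]
95.88012908250195 [0.5089 0.1888 0.044 ] [0.512  0.1594 0.044 ]
[0.51640697 0.17704917 0.044     ] [0.51613859 0.17797763 0.044     ]
t 1.6 pos [0.5145 0.1797 0.1217] yaw 20.6 j [ 0.34  0.18 -0.21  1.17 -0.01  1.55] F [-0.1  0.2  0.8] open 0.0853
ROW [0.22, 0.26, 33.11] [-344.8, -219.6, -76.9]
```

```bash
python3 - <<'E'
from h import *
goto((.438,-.308,.2),167.5)
E
```

```text
t 1.6 pos [0.5145 0.1797 0.1217] yaw 20.6 j [ 0.34  0.18 -0.21  1.17 -0.01  1.55] F [-0.1  0.2  0.8] open 0.0853
ROW [-0.35, 0.3, -146.89] [-430.0, -243.1, -76.5]
```

```bash
python3 -m crank '[[0,0,-8,-40,-20,-50,1],[0,0,-17,-80,-45,-78,1],[0,0,-60,-430,-243,-78,1],[0,0,-60,-430,-243,-78,1],[0,0,-60,-430,-243,-78,1],[0,0,-60,-430,-243,-78,1],[0,0,-70,-430,-243,-78,1],[0,0,-78,-430,-243,-78,1]]'
python3 - <<'E'
from h import *
goto((.438,-.308,.2),167.5)
E
```

```text
t: 2.4
position: [0.4633, -0.1541, 0.1987]
tcp_rot: [0.197, 3.127, -0.008]
contact_force: [0.9, -0.7, -0.0]
opening: 0.0851
t 2.4 pos [ 0.4633 -0.1541  0.1987] yaw 82.8 j [-0.32  0.05 -0.19  1.32 -0.   -0.19] F [ 0.9 -0.7 -0. ] open 0.0851
ROW [-0.58, 0.23, -84.72] [5.8, -155.9, -0.6]
```

```bash
python3 -m crank '[[0,0,-85,6,-156,0,1],[0,0,-85,6,-156,0,1],[0,0,-85,6,-156,0,1],[0,0,-85,6,-156,0,1],[0,0,-85,6,-156,0,1],[0,0,-85,6,-156,0,1],[0,0,-85,6,-156,0,1],[0,0,-85,6,-156,0,1]]'
python3 -m crank '[[0,0,-16,0,0,0,1],[0,0,-16,0,0,0,1],[0,0,-16,0,0,0,1]]'
python3 - <<'E'
from h import *
im,m=grab("wrist"); cv2.imwrite("pics/w3.png",im); np.savez("pics/w3.npz",**m)
print([(x.tolist(),s) for c in('red','blue') for x,s in blobs(im,c)])
for c in('red','blue'):
    k=mask(im,c); n,l,st,ce=cv2.connectedComponentsWithStats(k); i=1+np.argmax(st[1:,4]); ys,xs=np.nonzero(l==i)
    b=cv2.boxPoints(cv2.minAreaRect(np.c_[xs,ys].astype(np.float32))); print(c,b.tolist())
goto((.438,-.308,.2),167.5)
E
```

```text
t: 3.2
position: [0.4381, -0.3078, 0.2018]
tcp_rot: [-1.542, 2.731, -0.019]
contact_force: [-0.4, -0.2, 0.4]
opening: 0.0853
t: 3.5
position: [0.4384, -0.3073, 0.2042]
tcp_rot: [-1.909, 2.489, -0.025]
contact_force: [0.2, -0.5, 0.2]
opening: 0.0854
[([319.1, 193.8], [310, 158, 19, 69, 1085]), ([323.8, 293.0], [316, 260, 16, 68, 978])]
red [[309.3467712402344, 158.0570068359375], [326.5332336425781, 157.46438598632812], [328.8918762207031, 225.86581420898438], [311.7054138183594, 226.45843505859375]]
blue [[315.9999694824219, 259.9999694824219], [330.9999694824219, 259.9999694824219], [330.9999694824219, 326.9999694824219], [315.9999694824219, 326.9999694824219]]
t 3.55 pos [ 0.4384 -0.3074  0.2038] yaw 164.8 j [-0.61  0.13 -0.09  1.33 -0.   -1.92] F [0.4 0.2 0.2] open 0.0855
ROW [-0.85, -0.35, -2.71] [0.7, 0.3, 3.8]
```

View pics/w3.png

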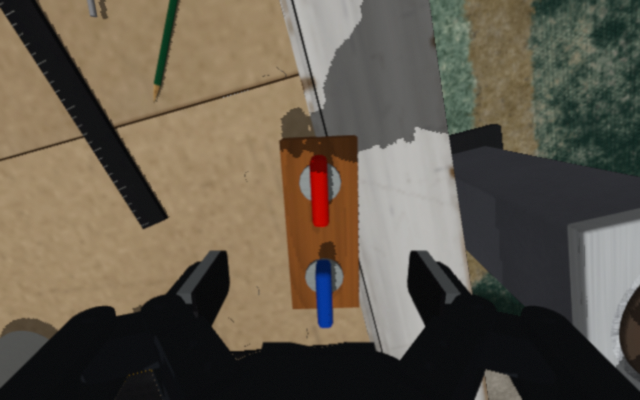

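The red bar spans about (318,158) to (320,226), with its collar centred near (320,184). The blue key is further down at (324,293).

```bash
python3 - <<'E'
from h import *
m=dict(np.load("pics/w3.npz")); im=cv2.imread("pics/w3.png")
E=m["extrinsics"]; print("cam",-E[:3,:3].T@E[:3,3])
print("collar",plane(m,(320,184),.040),"blue collar",plane(m,(324,276),.040))
print("bar low-end",plane(m,(320,226),.088),"upper end bottom",plane(m,(318,157.5),.088),plane(m,(318,157.5),.054))
k=mask(im,'red')
pts=[]
for v in range(175,222,4):
    xs=np.nonzero(k[v,290:350])[0]+290; p=plane(m,((xs[0]+xs[-1])/2,v),.088); pts.append(p[:2])
pts=np.array(pts); d=pts[-1]-pts[0]; print(np.degrees(np.arctan2(d[1],d[0])),pts[0],pts[-1])
d=plane(m,(324,276),.040)-plane(m,(320,184),.040); print(np.degrees(np.arctan2(d[1],d[0])),np.linalg.norm(d))
E
```

```text
cam [ 0.41789734 -0.3757961   0.34582234]
collar [ 0.43937144 -0.30776025  0.04      ] blue collar [ 0.4625381  -0.20339234  0.04      ]
bar low-end [ 0.44609343 -0.28062071  0.088     ] upper end bottom [ 0.43168078 -0.34123648  0.088     ] [ 0.43349845 -0.33667897  0.054     ]
77.51344919541314 [ 0.43561505 -0.32660144] [ 0.44435447 -0.28713664]
77.48490270105891 0.10690816479650488
```

```bash
python3 - <<'E'
from h import *
goto((.4392,-.310,.053),167.5)
E
```

```text
t 3.55 pos [ 0.4384 -0.3074  0.2038] yaw 164.8 j [-0.61  0.13 -0.09  1.33 -0.   -1.92] F [0.4 0.2 0.2] open 0.0855
ROW [-0.85, -0.35, -2.71] [1.4, 0.8, 150.8]
```

```bash
python3 -m crank '[[-0.8,-0.4,-2.7,1.5,1,40,1],[-0.8,-0.4,-2.7,1.5,1,75,1],[-0.8,-0.4,-2.7,1.5,1,110,1],[-0.8,-0.4,-2.7,1.5,1,135,1],[-0.8,-0.4,-2.7,1.5,1,151,1],[-0.8,-0.4,-2.7,1.5,1,151,1],[-0.8,-0.4,-2.7,1.5,1,151,1],[-0.8,-0.4,-2.7,1.5,1,151,1]]'
python3 - <<'E'
from h import *
goto((.4392,-.310,.053),167.5)
E
```

```text
t: 4.35
position: [0.4399, -0.3105, 0.0546]
tcp_rot: [-1.964, 2.449, -0.004]
contact_force: [-0.5, 0.4, 0.1]
opening: 0.0851
t 4.35 pos [ 0.4399 -0.3105  0.0546] yaw 167.4 j [-0.62  0.21 -0.34  1.02  0.   -1.97] F [-0.5  0.4  0.1] open 0.0851
ROW [-0.19, -0.01, -0.05] [-0.3, 0.8, 1.6]
```

```bash
python3 -m crank '[[0,0,0,0,0.5,1.5,0],[0,0,0,0,0.5,1.5,0],[0,0,0,0,0.5,1.5,0],[0,0,0,0,0.5,1.5,0],[0,0,0,0,0.5,1.5,0],[0,0,0,0,0.5,1.5,0],[0,0,0,0,0.5,1.5,0],[0,0,0,0,0.5,1.5,0]]' 60
python3 -m crank '[[0,0,0,0,0,0,0],[0,0,0,0,0,0,0],[0,0,0,0,0,0,0],[0,0,0,0,0,0,0]]'
```

```text
t: 5.15
position: [0.4395, -0.3105, 0.0533]
tcp_rot: [-1.964, 2.449, -0.005]
contact_force: [-1.2, 0.1, 3.3]
opening: 0.0153
t: 5.55
position: [0.4395, -0.3105, 0.0533]
tcp_rot: [-1.964, 2.449, -0.005]
contact_force: [1.0, -0.0, 2.1]
opening: 0.0153
```

```bash
python3 -m crank '[[0,0,0,0,0,-10,0],[0,0,0,0,0,-20,0],[0,0,0,0,0,-35,0],[0,0,0,0,0,-60,0],[0,0,0,0,0,-100,0],[0,0,0,0,0,-120,0],[0,0,0,0,0,-120,0],[0,0,0,0,0,-120,0]]'
python3 - <<'E'
from h import *
goto((.516,.1775,.18),186.5)
E
```

```text
t: 6.35
position: [0.4392, -0.3104, 0.1734]
tcp_rot: [-1.964, 2.449, -0.006]
contact_force: [-0.0, -0.4, -1.9]
opening: 0.0154
t 6.35 pos [ 0.4392 -0.3104  0.1734] yaw 167.4 j [-0.62  0.15 -0.14  1.28  0.   -1.97] F [-0.  -0.4 -1.9] open 0.0154
ROW [-0.24, -0.08, -19.05] [-492.9, 31.1, -7.1]
```

```bash
python3 -m crank '[[0,0,-2,-25,2,-7,0],[0,0,-4,-65,4,-7,0],[0,0,-7,-110,7,-7,0],[0,0,-10,-155,10,-7,0],[0,0,-12,-200,13,-7,0],[0,0,-14,-245,16,-7,0],[0,0,-16,-290,19,-7,0],[0,0,-17,-335,22,-7,0]]'
python3 - <<'E'
from h import *
goto((.516,.1775,.18),186.5)
E
```

```text
t: 7.15
position: [0.4894, 0.0231, 0.1783]
tcp_rot: [2.307, -2.132, 0.003]
contact_force: [0.6, 0.3, -0.9]
opening: 0.0151
t 7.15 pos [0.4894 0.0231 0.1783] yaw -175.5 j [ 0.05  0.06 -0.22  1.28 -0.   -1.6 ] F [ 0.6  0.3 -0.9] open 0.0151
ROW [-0.06, -0.11, -1.99] [-151.8, -38.6, -2.0]
```

```bash
python3 -m crank '[[0,0,-1,-45,-12,0,0],[0,0,-2,-85,-22,0,0],[0,0,-2,-120,-31,0,0],[0,0,-2,-140,-36,0,0],[0,0,-2,-152,-39,0,0],[0,0,-2,-152,-39,0,0],[0,0,-2,-152,-39,0,0],[0,0,-2,-152,-39,0,0]]'
python3 - <<'E'
from h import *
goto((.516,.1775,.10),186.5)
im,m=grab("wrist"); cv2.imwrite("pics/w4.png",im); np.savez("pics/w4.npz",**m)
a,A=grab("scene");b,B=grab("side"); cv2.imwrite("pics/s4.png",a); cv2.imwrite("pics/d4.png",b)
c=cv2.resize(a[90:210,200:340],(560,480)); 
cv2.imwrite("pics/v4.png",np.hstack([cv2.resize(im[100:400,170:470],(400,400)),cv2.resize(b[150:310,200:360],(400,400))]))
E
```

```text
t: 7.95
position: [0.5161, 0.1766, 0.1779]
tcp_rot: [2.342, -2.093, 0.003]
contact_force: [0.5, -0.6, -1.1]
opening: 0.0151
t 7.95 pos [0.5161 0.1766 0.1779] yaw -173.6 j [ 0.33  0.17 -0.11  1.3  -0.   -1.35] F [ 0.5 -0.6 -1.1] open 0.0151
ROW [-0.03, -0.13, -0.07] [-1.1, 0.1, 77.8]
```

View pics/v4.png

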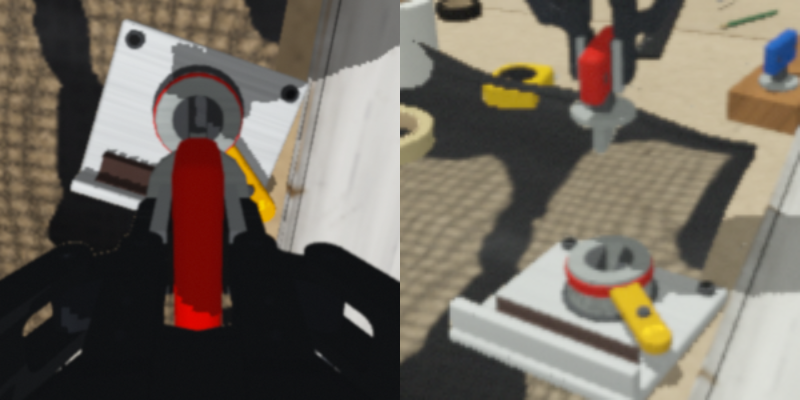

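The key hangs upright in the jaws, lined up with the slot. The hub sits at about (318.5,185) in the wrist picture. I'll check its position from this viewpoint, and the bar's as well.

```bash
python3 - <<'E'
from h import *
m=dict(np.load("pics/w4.npz")); im=cv2.imread("pics/w4.png")
print("hub",plane(m,(318.5,184.8),.044))
k=mask(im,'red'); n,l,st,ce=cv2.connectedComponentsWithStats(k); i=1+np.argmax(st[1:,4]); print(st[i]); 
zt=.1779-.0193+.054
ys=np.nonzero((l==i).any(1))[0]
for v in (ys[0],ys[0]+20,ys[0]+60,ys[0]+100,ys[-1]):
    xs=np.nonzero(l[v]==i)[0]; print(v,xs[0],xs[-1],plane(m,((xs[0]+xs[-1])/2,v),zt),"low",plane(m,((xs[0]+xs[-1])/2,v),zt-.034)[:2])
S,D=vision.camera_model("scene"),vision.camera_model("side"); a,b=cv2.imread('pics/s4.png'),cv2.imread('pics/d4.png')
for im in(a,b): print([(x.tolist(),s) for x,s in blobs(im,'red')])
E
```

```text
hub [0.51674952 0.17040724 0.044     ]
[ 299  204   39  144 5043]
204 310 325 [0.5207701  0.13758259 0.2126    ] low [0.51972712 0.14798001]
224 300 336 [0.51971226 0.14536921 0.2126    ] low [0.51833191 0.15824991]
264 300 336 [0.51785625 0.16193225 0.2126    ] low [0.515884   0.18009515]
304 301 335 [0.51584588 0.1798728  0.2126    ] low [0.51323249 0.2037572 ]
347 314 322 [0.51349297 0.20087017 0.2126    ] low [0.5101292  0.23145096]
[([262.5, 109.1], [257, 100, 11, 18, 148]), ([261.3, 181.0], [249, 178, 25, 6, 49]), ([208.4, 353.9], [205, 346, 7, 17, 72])]
[([383.9, 89.1], [382, 81, 5, 17, 61]), ([345.8, 139.7], [340, 135, 13, 10, 70]), ([278.0, 177.1], [271, 161, 15, 31, 305]), ([275.0, 264.9], [267, 259, 17, 10, 63])]
```

```bash
python3 - <<'E'
from h import *
def proj(m,p):
    E=m["extrinsics"]; return cv2.projectPoints(np.array([p],float),cv2.Rodrigues(E[:3,:3])[0],E[:3,3],m["mtx"],m["dist_coeffs"])[0].ravel().round(1)
W=dict(np.load("pics/w4.npz")); W3=dict(np.load("pics/w3.npz"));S,D=vision.camera_model("scene"),vision.camera_model("side")
E=W["extrinsics"]; print("cam",-E[:3,:3].T@E[:3,3])
c=np.array([.5161,.1766,.1779-.0193]); t=np.radians(96.5); x=np.array([np.cos(t),np.sin(t),0])
for s in(-.032,.032):
    for z in(.02,.054): print("w4",s,z,proj(W,c+x*s+[0,0,z]))
print("bar c scene/side",proj(S,c+[0,0,.037]),proj(D,c+[0,0,.037]))
for h in([.5163,.1777,.044],[.5163,.174,.044],[.5163,.1704,.044]): print("hub",h,proj(S,h),proj(D,h))
c=np.array([.4392,-.310,.034]); t=np.radians(77.5); x=np.array([np.cos(t),np.sin(t),0])
for s in(-.032,.032):
    for z in(.02,.054): print("w3",s,z,proj(W3,c+x*s+[0,0,z]))
a,b=cv2.imread('pics/s4.png'),cv2.imread('pics/d4.png')
cv2.imwrite("pics/v5.png",np.hstack([cv2.resize(a[160:200,240:290],(400,320),interpolation=cv2.INTER_CUBIC),cv2.resize(b[235:285,255:305],(320,320),interpolation=cv2.INTER_CUBIC)]))
E
```

```text
cam [0.52404051 0.10498009 0.3192115 ]
w4 -0.032 0.02 [318.2 197.8]
w4 -0.032 0.054 [318.1 222.6]
w4 0.032 0.02 [318.4 311.5]
w4 0.032 0.054 [318.4 361.6]
bar c scene/side [258.3 108.2] [280.6 174.2]
hub [0.5163, 0.1777, 0.044] [261.3 173. ] [282.5 252. ]
hub [0.5163, 0.174, 0.044] [261.9 173.6] [283.2 250.9]
hub [0.5163, 0.1704, 0.044] [262.6 174.1] [283.9 249.8]
w3 -0.032 0.02 [318.  152.6]
w3 -0.032 0.054 [317.3 157.7]
w3 0.032 0.02 [320.8 215.6]
w3 0.032 0.054 [320.5 227.9]
```

View pics/v5.png

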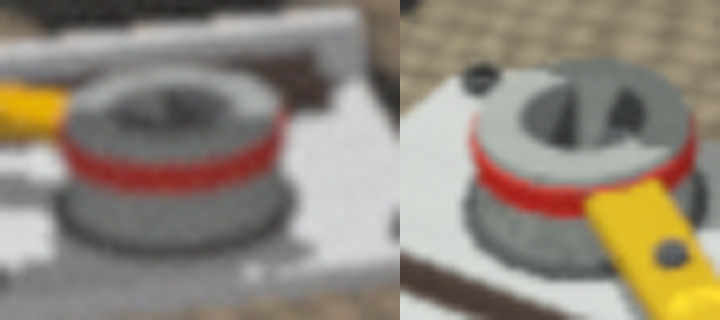

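The fixed views put the hub at about (.5163,.175). Across the slot everything agrees within 1 mm. Along it the uncertainty is about 3 mm, and the slot allows 4 mm. Going down, watching the force.

```bash
python3 - <<'E'
from h import *
goto((.5163,.1747,.093),186.5)
E
```

```text
t 8.1 pos [0.5164 0.1767 0.1782] yaw -173.6 j [ 0.33  0.17 -0.11  1.3  -0.   -1.35] F [-0.4  0.1 -1.1] open 0.0151
ROW [-0.08, -0.11, -0.08] [1.9, 0.4, 85.2]
```

```bash
python3 -m crank '[[0,0,0,1,0,25,0],[0,0,0,2,0,50,0],[0,0,0,2,0.4,70,0],[0,0,0,2,0.4,80,0],[0,0,0,2,0.4,85,0],[0,0,0,2,0.4,85,0],[0,0,0,2,0.4,85,0]]'
python3 - <<'E'
from h import *
goto((.5163,.1747,.078),186.5)
E
```

```text
t: 8.8
position: [0.517, 0.1747, 0.0943]
tcp_rot: [-2.341, 2.093, -0.005]
contact_force: [1.0, 0.3, -1.5]
opening: 0.0152
t 8.8 pos [0.517  0.1747 0.0943] yaw -173.6 j [ 0.33  0.2  -0.26  1.11 -0.   -1.36] F [ 1.   0.3 -1.5] open 0.0152
ROW [-0.16, -0.1, -0.09] [-0.1, 0.7, 16.3]
```

```bash
python3 -m crank '[[0,0,0,0,0.7,4,0],[0,0,0,0,0.7,7,0],[0,0,0,0,0.7,9,0],[0,0,0,0,0.7,11,0],[0,0,0,0,0.7,13,0],[0,0,0,0,0.7,13,0]]'
python3 - <<'E'
from h import *
goto((.5163,.1747,.064),186.5)
E
```

```text
t: 9.4
position: [0.5161, 0.1745, 0.0809]
tcp_rot: [-2.342, 2.093, -0.004]
contact_force: [-0.2, 0.0, -1.4]
opening: 0.0153
t 9.4 pos [0.5161 0.1745 0.0809] yaw -173.6 j [ 0.33  0.2  -0.28  1.09 -0.   -1.36] F [-0.2  0.  -1.4] open 0.0153
ROW [-0.13, -0.1, -0.09] [-0.2, -0.2, 16.9]
```

The blade has gone 6 mm into the slot with no contact force. Continuing.

```bash
python3 -m crank '[[0,0,0,0,0,4,0],[0,0,0,0,0,8,0],[0,0,0,0,0,12,0],[0,0,0,0,0,15,0],[0,0,0,0,0,17,0],[0,0,0,0,0,18,0],[0,0,0,0,0,19,0],[0,0,0,0,0,19,0]]'
python3 - <<'E'
from h import *
goto((.5163,.1747,.064),186.5)
E
```

```text
t: 10.2
position: [0.5161, 0.1744, 0.0632]
tcp_rot: [-2.341, 2.093, -0.005]
contact_force: [-3.9, -1.8, 8.6]
opening: 0.0153
t 10.2 pos [0.5161 0.1744 0.0632] yaw -173.6 j [ 0.33  0.21 -0.31  1.05 -0.   -1.36] F [-3.9 -1.8  8.6] open 0.0153
ROW [-0.17, -0.1, -0.09] [-0.2, -0.2, -0.8]
```

Seated: TCP z is .0632 and collar contact is about 10 N. Now turning clockwise, which is +z of the tool.

```bash
python3 -m crank '[[0,0,0,0,0,0,0],[0,0,6,0,0,0,0],[0,0,12,0,0,0,0],[0,0,18,0,0,0,0],[0,0,24,0,0,0,0],[0,0,30,0,0,0,0],[0,0,36,0,0,0,0],[0,0,40,0,0,0,0]]'
python3 - <<'E'
from h import *
goto((.5163,.1747,.0632),100); print(r.get_obs()["ft_torque"])
im,m=grab("side"); cv2.imwrite("pics/d6.png",im)
E
```

```text
t: 11.0
position: [0.5152, 0.1748, 0.0633]
tcp_rot: [-1.48, 2.77, -0.001]
contact_force: [-4.5, 1.0, 2.7]
opening: 0.0152
t 11.0 pos [0.5152 0.1748 0.0633] yaw 146.2 j [ 0.33  0.21 -0.31  1.05 -0.   -0.65] F [-4.5  1.   2.7] open 0.0152
ROW [-0.06, 0.06, 46.24] [-0.5, -1.0, 0.1]
[0.29653003 0.9639755  0.01791374]
```

```bash
python3 -m crank '[[0,0,5,0,-0.4,0,0],[0,0,10,0,-0.4,0,0],[0,0,15,0,-0.4,0,0],[0,0,20,0,-0.4,0,0],[0,0,25,0,-0.4,0,0],[0,0,25,0,-0.4,0,0]]'
python3 - <<'E'
from h import *
goto((.5163,.1747,.0632),100); print(r.get_obs()["ft_torque"])
im,m=grab("side"); cv2.imwrite("pics/d7.png",im); a,m=grab("scene")
cv2.imwrite("pics/v7.png",np.hstack([cv2.resize(im[200:300,220:345],(440,352)),cv2.resize(a[130:220,210:322],(352,283)).repeat(1,0) if 0 else cv2.resize(a[140:210,220:307],(352,352))]))
E
```

```text
t: 11.65
position: [0.5146, 0.1754, 0.0633]
tcp_rot: [-0.844, 3.026, 0.002]
contact_force: [-3.7, 1.8, 3.4]
opening: 0.0153
t 11.65 pos [0.5146 0.1754 0.0633] yaw 121.2 j [ 0.33  0.21 -0.31  1.05  0.   -0.22] F [-3.7  1.8  3.4] open 0.0153
ROW [0.09, 0.02, 21.16] [-1.1, -1.5, 0.1]
[0.64026782 0.99119954 0.12820428]
```

View pics/v7.png

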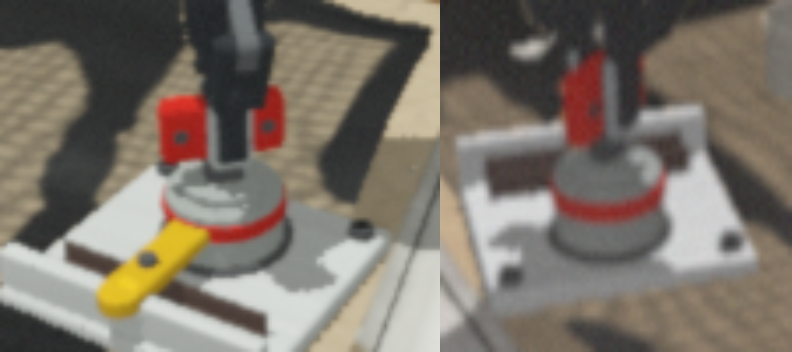

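The key is seated and the yellow arm is over the profile, though not yet perpendicular to it. I'll turn on toward the stop.

```bash
for i in 1; do python3 -m crank '[[0,0,3,-0.3,-0.5,0,0],[0,0,6,-0.3,-0.5,0,0],[0,0,6,-0.3,-0.5,0,0]]'; python3 -c "
from h import *
goto((.5163,.1747,.0632),100); print(r.get_obs()['ft_torque'])"; done
python3 -m crank '[[0,0,3,-0.3,-0.4,0,0],[0,0,5,-0.3,-0.4,0,0],[0,0,5,-0.3,-0.4,0,0]]'; python3 -c "
from h import *
goto((.5163,.1747,.0632),100); print(r.get_obs()['ft_torque'])"
```

```text
t: 12.05
position: [0.5146, 0.1756, 0.0633]
tcp_rot: [0.694, -3.064, -0.004]
contact_force: [-3.8, 1.4, 2.1]
opening: 0.0155
t 12.05 pos [0.5146 0.1756 0.0633] yaw 115.5 j [ 0.33  0.21 -0.31  1.05  0.   -0.12] F [-3.8  1.4  2.1] open 0.0155
ROW [0.13, -0.01, 15.53] [-1.1, -1.6, 0.1]
[0.27776081 0.73932619 1.80682312]
t: 12.35
position: [0.5151, 0.176, 0.0634]
tcp_rot: [0.569, -3.09, -0.004]
contact_force: [-2.1, 2.9, 1.6]
opening: 0.0153
t 12.35 pos [0.5151 0.176  0.0634] yaw 110.9 j [ 0.33  0.21 -0.31  1.05  0.   -0.04] F [-2.1  2.9  1.6] open 0.0153
ROW [0.16, 0.0, 10.85] [-0.7, -1.6, 0.2]
[0.33554032 0.39243528 2.57370825]
```

Torque jumped from 0.13 to 2.6 N m, so the stop is reached. I'll check the arm direction against the profile before releasing.

```bash
python3 -m crank '[[0,0,-3,0,0,0,0],[0,0,-3,0,0,0,0]]'; python3 - <<'E'
from h import *
im,D=grab("side"); cv2.imwrite("pics/d8.png",im); hub=np.array([.5163,.1755])
for f in("pics/side0.png","pics/d7.png","pics/d8.png"):
    b=[x for x,s in blobs(cv2.imread(f),'yellow') if 220<x[0]<320 and x[1]>230]; p=plane(D,b[0],.039)[:2]-hub; print(f,b,np.degrees(np.arctan2(p[1],p[0])),np.linalg.norm(p))
# fence direction from w2 picture: dark profile
m=dict(np.load("pics/w1.npz")); a=plane(m,(300+325/4,120+30/4),.03); b=plane(m,(300+610/4,120+240/4),.03); d=b-a; print("profile dir",np.degrees(np.arctan2(d[1],d[0])))
print(r.get_obs()["ft_torque"],r.get_obs()["opening"])
E
```

```text
t: 12.55
position: [0.5151, 0.176, 0.0634]
tcp_rot: [0.653, -3.073, -0.004]
contact_force: [-2.3, 1.0, 0.9]
opening: 0.0151
pics/side0.png [array([296.1, 277. ])] 127.7779985572805 0.07315001199420294
pics/d7.png [array([262.3, 276.2])] 82.37117115692679 0.07234794983794604
pics/d8.png [array([262.3, 276.1])] 82.26145355454115 0.07211895391658395
profile dir -13.73110608890131
[0.10578829 0.29157775 1.5819408 ] 0.015106232770152942
```

The arm no longer moves and the force is a pure couple, so this is the stop. I'll unload the twist, open part way and lift, then check from above.

```bash
python3 -m crank '[[0,0,-3,0,0,0,0],[0,0,-5,0,0,0,0],[0,0,-5,0,0,0,0]]'; python3 -c "
from h import *
print(r.get_obs()['ft_torque'])"
python3 -m crank '[[0,0,0,0,0,0,0.5],[0,0,0,0,0,0,0.5],[0,0,0,0,0,0,0.5],[0,0,0,0,0,0,0.5],[0,0,0,0,0,0,0.5],[0,0,0,0,0,0,0.5],[0,0,0,0,0,0,0.5]]'
python3 -m crank '[[0,0,0,0,0,-10,0.5],[0,0,0,0,0,-30,0.5],[0,0,0,0,0,-60,0.5],[0,0,0,0,0,-100,0.5],[0,0,0,0,0,-130,0.5],[0,0,0,0,0,-130,0.5],[0,0,0,0,0,-130,0.5]]'
python3 - <<'E'
from h import *
goto((.53,.17,.2))
im,m=grab("wrist"); cv2.imwrite("pics/w9.png",im); np.savez("pics/w9.npz",**m)
s,D=grab("side"); cv2.imwrite("pics/d9.png",s); print([(x.tolist(),q) for x,q in blobs(s,'yellow')])
cv2.imwrite("pics/v9.png",np.hstack([cv2.resize(im[80:330,170:470],(480,400)),cv2.resize(s[200:300,230:310],(320,400))]))
E
```

```text
t: 12.9
position: [0.5154, 0.176, 0.0633]
tcp_rot: [-0.781, 3.043, 0.005]
contact_force: [-0.9, 1.6, -1.6]
opening: 0.0152
[0.36613475 0.15870206 0.52876535]
t: 13.6
position: [0.5154, 0.176, 0.0634]
tcp_rot: [-0.781, 3.043, 0.005]
contact_force: [0.4, -0.1, 0.0]
opening: 0.0428
t: 14.3
position: [0.5159, 0.1758, 0.1944]
tcp_rot: [-0.78, 3.041, 0.005]
contact_force: [0.1, 0.3, -0.5]
opening: 0.0425
t 14.3 pos [0.5159 0.1758 0.1944] yaw 118.8 j [ 0.33  0.16 -0.08  1.33  0.   -0.18] F [ 0.1  0.3 -0.5] open 0.0425
ROW [0.14, 0.19, -0.0] [-9.6, -11.8, -5.6]
[([371.0, 135.0], [363, 129, 17, 11, 138]), ([252.8, 179.1], [237, 175, 24, 9, 90]), ([242.8, 188.6], [233, 184, 22, 9, 147]), ([262.3, 276.2], [248, 263, 31, 27, 356])]
```

View pics/v9.png

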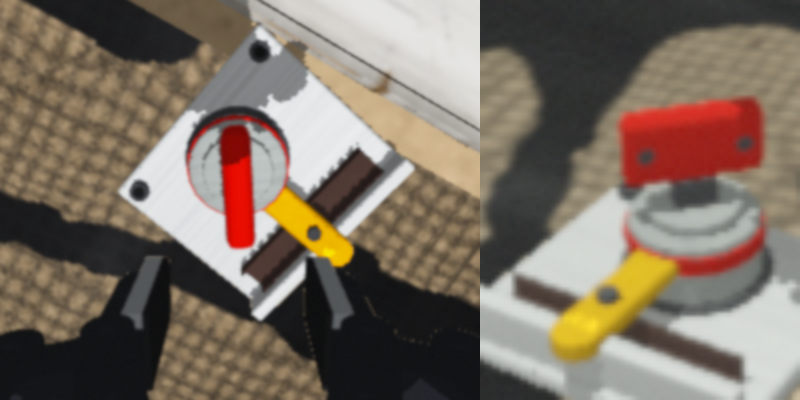

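The red key stands upright and seated, and the arm crosses the profile. I'll quantify its angle from this view.

```bash
python3 - <<'E'
from h import *
m=dict(np.load("pics/w9.npz")); im=cv2.imread("pics/w9.png")
P=lambda c,z:plane(m,(170+c[0]/1.6,80+c[1]/1.6),z)[:2]
ang=lambda d:np.degrees(np.arctan2(d[1],d[0])).round(1)
k=mask(im,'yellow'); n,l,st,ce=cv2.connectedComponentsWithStats(k); i=1+np.argmax(st[1:,4]); ys,xs=np.nonzero(l==i)
q=np.array([plane(m,(x,y),.039)[:2] for x,y in zip(xs,ys)]); w,v=np.linalg.eigh(np.cov(q.T)); print("arm axis",ang(v[:,1]),q.mean(0))
print("profile edges",ang(P((375,165),.03)-P((250,265),.03)), "plate edge",ang(P((405,165),.03)-P((262,315),.03)),"plate side",ang(P((118,190),.012)-P((262,320),.012)), "holes",ang(P((260,50),.012)-P((140,190),.012)))
m1=dict(np.load("pics/w1.npz")); im=cv2.imread("pics/w1.png"); k=mask(im,'yellow'); n,l,st,ce=cv2.connectedComponentsWithStats(k); i=1+np.argmax(st[1:,4]); ys,xs=np.nonzero(l==i)
q=np.array([plane(m1,(x,y),.039)[:2] for x,y in zip(xs,ys)]); w,v=np.linalg.eigh(np.cov(q.T)); print("start axis",ang(v[:,1]),q.mean(0))
E
```

```text
arm axis 77.5 [0.52912377 0.23743356]
profile edges 160.1 plate edge 169.1 plate side -106.5 holes 167.4
start axis 130.8 [0.47402001 0.22439055]
```

```bash
python3 - <<'E'
from h import *
for n in("scene","side"):
    print(n,[(x.tolist(),s) for x,s in blobs(cv2.imread(f"pics/{n}0.png"),'blue')],[(x.tolist(),s) for x,s in blobs(grab(n)[0],'blue')])
o=r.get_obs(); print(o["t"],o["contact_force"].round(1),np.abs(o["joint_velocities"]).max())
print(r.sign_off())
E
```

```text
scene [([325.7, 242.9], [316, 228, 18, 35, 281])] [([325.5, 243.0], [316, 228, 18, 35, 301])]
side [([351.6, 170.7], [346, 162, 12, 18, 149])] [([351.6, 170.7], [346, 162, 12, 18, 149])]
14.5 [-0.7  0.2  0.1] 0.004081021400094141
the job is handed in; nothing more can be done
None
```

I took the red key out of the rack, set it fully home in the slot and turned the clamp clockwise to its stop. I then let go, backed off 130 mm above it and handed the job in at 14.5 s; no verdict is reported.

**Last checks:**
- **Arm:** it lies at 77.5° in the world frame, against about 78° for square across the profile. It turned about 53° from its start. The stop showed as the torque rising from 0.13 to about 2.6 N m.
- **Red key:** it stands upright with its collar on the hub. The tool height was 63.4 mm at release, against 63.3 mm expected for a seated key.
- **Blue key:** it is unmoved in both fixed cameras, to within 0.2 px.
- **Robot:** it was touching nothing and standing still.

**Measurements that disagreed:**
- Two opposite wrist views put the hub 7 mm apart along the slot. I used a value between them, and the blade went in without force.
- The fixed side camera gave an arm angle of 82°, so I relied on the view from above.
- One rough reading of the profile's own edge gave 160°, against 167–169° from the plate edge and the bolt holes. I went with the latter.

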